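# Stack two instrument modules on the sloped bench stand

## Robot

A 6-joint arm with a two-finger parallel gripper is mounted at the origin on the work surface. World frame = base frame: x ahead of the robot, y to its left, z up, the work surface at z = 0. Lengths are in m, angles in rad, forces in N, time in s.
With the tool pointing down it reaches from about 0.275 to 0.875 m from the base axis. Payload 12.5 kg.
Tool frame: the origin (TCP) lies between the finger pads; the fingertips stand 19 mm ahead of it and the grasp point (between the pads) is the TCP; z points along the fingers, y is the line along which they close (so a half turn about z gives the same grasp; the last joint's range is limited). The gripper opens to 85 mm and grips with 20 to 120 N. Pads are 22 mm wide; open, the fingers measure 114 mm over their backs; the gripper's body (76 mm by 85 mm) begins 54 mm behind the grasp point. The pads swing forward as they close: fully open they stand 13 mm farther back than shut.
Start: joints at [-1.315, 0.351, 1.652, -0, 1.139, -0.085], TCP at [0.184, -0.518, 0.25] pointing down, gripper open.
Joint ranges: [-2.75, 2.75], [-0.79, 2.1], [0.01, 2.65], [-1.57, 4.71], [0.07, 3.14], [-2.87, 2.87]. Speed limits (rad/s): [2.22, 2.22, 2.79, 3.14, 3.14, 3.14].

## Interface

Orientations are given as a unit quaternion [w, x, y, z].
In Python, from station import arm, viewer gives the robot as it stands.
- The arm moves only by the shell command python3 -m pendant 'ROWS' [FORCE]. ROWS is text: rows parted by semicolons, each of 7 numbers parted by spaces: the shift along the tool's x, y, z in units of 0.04 m (1.0 is 0.04 m), then the turn, a rotation vector about the tool's x, y, z in units of 8 degrees (1.0 is 8 degrees), then the opening in per cent of the stroke, from 0 (shut) to 100 (fully open). A call has exactly 8 rows; each row shifts and turns the commanded pose from where the row before left it, along the tool's axes as they then stand; what a row does not reach is not made up. A row lasts 1/8 s, in which the tool goes at most 62.5 mm and 10.7 degrees, less where a joint would pass 70% of its speed; a pose out of reach is approached as far as the arm can. A call with a number of a shift or a turn outside -1 to 1 is refused whole. A call with a gripper value outside its range is refused whole. The fingers move at their own pace and stop on an object; FORCE is the grip in N (left out, the last holds). Time passes only in rows, so rows that do not move let the fingers close, or fill a call up. It gives the time, the measured TCP pose, the force, the opening and the grip force at its end, in the units of the state.
- arm.get_state(): the state, without advancing time (a new reading comes with each control period).
- viewer.grab_frame(name): name is "side" or "top" or "wrist"; returns a dict with "frame" (480x640x3 uint8, blue, green, red), "depth" (480x640 float32, m along the optical axis (not along the pixel's ray), 0 where there is no reading), "fx", "fy", "cx", "cy" (pixels), "k1" (the pictures are not rectified: a ray, as slopes to the right and down, at radius r is drawn at 1 + k1 r^2 times it, then the intrinsics apply), "origin" and "rotation" of the camera in the world; the wrist camera has in their place "T_tool_cam" (4x4, takes a point from camera to tool coordinates, whose origin is the TCP and whose axes are the flange's). Camera axes: x right, y down, z forward; pixel columns grow to the right and rows downward; lengths in m; the calibration is good to about 2 mm. A picture is of the moment at which its call begins: read the wrist's pose just before it.
- arm.hand_in(): hands the job in; it is judged then, once.
Trained networks look in a picture, given as the dict that the camera call returned (one of the last four; its "shot" number tells which), for a name from the list of things; names that differ only in an ending like _2 or _b are one class to them, and where a whole thing is asked for, a point or a joint stands for the part that bears it (a point fixed in the world has none). Each returns a list of dicts, best first, with "confidence" (0 to 1); they miss things now and then, are a little off and sometimes report something else, mostly with a low value. They report only what shows in the picture. A call takes as long as a camera call. They do not tell look-alikes from the thing itself.
- viewer.boxes_of(picture, target): "bbox" ([left, top, right, bottom] in pixels, round what is visible of it).
- viewer.trace(picture, target): "pixels" (480x640 bool, what is visible of it) and "bbox" ([left, top, right, bottom] in pixels, round what is visible of it).
The state is a dict: "time_s": time; "joints": joint angles; "qvel": joint speeds; "effort": joint torques, N m; "position": TCP position; "orientation": TCP orientation; "ft_force": force on the tool from outside, world axes, zero at the start; "ft_torque": the same for the moment, N m; "width": finger opening in m; "grasp_force": force on a finger pad.
Only numpy, scipy, OpenCV 4.12 (cv2) and the standard library are available. Lean on these libraries where they do the work, as an engineer would, in place of code of your own. Each camera call takes 0.05 s, during which the arm holds its last target. There are 200 camera calls.

## Task

Stack the two thick instrument modules on the sloped stand: first lay the long one flat on the deck in the middle of its width, lengthwise up the slope with one end pushed back against the backstop, then lay the short one flat on top of it in the same direction, its end also back against the backstop. Set them down gently, without dropping or slamming them, let go of both, and leave the slim module where it lies.

Things in the scene. Friction and masses are not known exactly. Their poses are not given: they have to be found in the camera images.
- long_module: Long thick module: off-white case, dark blue bumpers at both ends, vents on the sides; rigid box 56 (x) x 120 (y) x 46 mm (z), 0.35 to 0.65 kg. Origin: centre of its underside; y along its length, z up. Lies flat on the bench, length within 0.4 rad of world y. Ends alike: either may go against the backstop.
- short_module: Short thick module of the same make: rigid box 56 (x) x 80 (y) x 40 mm (z), 0.25 to 0.46 kg. Origin: centre of its underside; y along its length, z up. Lies flat on the bench, length within 0.4 rad of world y. Ends alike: either may go against the backstop.
- slim_module: The slim module, same make, a bystander to leave alone: rigid box 38 (x) x 100 (y) x 18 mm (z). Origin: centre of its underside; y along its length, z up.
- deck: Fixed aluminium deck 130 wide, 170 mm long, falling 15 degrees to the robot's right; plain backstop 80 mm high, square to it, along its low edge; no side walls. Origin: mid-line where deck face meets backstop face, 20 mm above the bench. x: level, across the width; y: up the slope, away from the backstop; z: square to the deck, upward. Boxes stay where set by friction, do not slide down.
Things that resemble listed ones, but are neither listed nor needed, are in the scene too. What is shaped like the long_module but brown, green or turquoise is not meant.

How it is judged:
By the outcome, as a careful person would: the job done as asked, in the order asked, and still so for the second after the job is handed in, with the robot touching nothing.
It also fails if it takes over 64 s, if anything falls off the work surface, if the arm or the gripper's body presses on something with over 40 N, if the wrist force passes 120 N, or if a joint passes its speed limit or range.

## Working session

There is one attempt and no reset: what is moved stays moved. The work goes in short steps, Python scripts to look and compute and a shell command to move; the robot and the scene stay as the last step left them, time stands still between calls to the robot, and variables do not carry over. Pictures are saved under pics/ and viewed, at most 10 in all, crops included, and the job is handed in when it is done.

```bash
ls; mkdir -p pics; cat > h.py <<'E'
import numpy as np, cv2
from station import arm, viewer
from scipy.spatial.transform import Rotation as R
def rot(q): return R.from_quat([q[1],q[2],q[3],q[0]])
def cloud(p, st=None):
    d=p["depth"]; v,u=np.mgrid[0:480,0:640]
    xd=(u-p["cx"])/p["fx"]; yd=(v-p["cy"])/p["fy"]; x,y=xd.copy(),yd.copy()
    for _ in range(10):
        s=1+p["k1"]*(x*x+y*y); x,y=xd/s,yd/s
    P=np.stack([x*d,y*d,d],-1)
    if "T_tool_cam" in p:
        T=np.array(p["T_tool_cam"]); P=P@T[:3,:3].T+T[:3,3]
        return P@rot(st["orientation"]).as_matrix().T+np.array(st["position"])
    return P@np.array(p["rotation"]).T+np.array(p["origin"])
E
python3 - <<'E'
from h import *
s=arm.get_state(); print(s)
for n in ["top","side"]:
    p=viewer.grab_frame(n); cv2.imwrite(f"pics/{n}0.png",p["frame"]); np.save(f"{n}0.npy",cloud(p))
    print(n,p["origin"],p["rotation"])
    for t in ["long_module","short_module","slim_module","deck"]:
        for r in viewer.trace(p,t):
            P=cloud(p)[r["pixels"]&(p["depth"]>0)]
            print(n,t,round(r["confidence"],2),r["bbox"],np.median(P,0).round(3),np.percentile(P,[2,98],axis=0).round(3).tolist(),p["frame"][r["pixels"]].mean(0).round())
E
```

```text
pics
{'time_s': 0.0, 'joints': array([-1.31458246e+00,  3.51256788e-01,  1.65239350e+00, -1.69795444e-05,
        1.13909620e+00, -8.46242530e-02]), 'qvel': array([-0.00040253,  0.00015246,  0.00010823, -0.00080046, -0.00020294,
        0.00055943]), 'effort': array([ 1.20453198e-03, -5.06099975e+01, -2.91402608e+01, -2.71181409e-05,
        4.51808111e-03,  5.18170765e-06]), 'position': array([ 0.1837856 , -0.51807296,  0.24975878]), 'orientation': array([-5.74134470e-04,  9.85513015e-01,  1.69598832e-01, -5.71162638e-05]), 'ft_force': array([-0.41253816, -0.28622125,  0.57564753]), 'ft_torque': array([ 0.05081461,  0.01554776, -0.04370087]), 'grasp_force': 0.0, 'width': 0.08542813849662834}Traceback (most recent call last):
  File "<stdin>", line 4, in <module>
  File "h.py", line 14, in cloud
    return P@np.array(p["rotation"]).T+np.array(p["origin"])
           ~^~~~~~~~~~~~~~~~~~~~~~~~~~
ValueError: matmul: Input operand 1 has a mismatch in its core dimension 0, with gufunc signature (n?,k),(k,m?)->(n?,m?) (size 4 is different from 3)
```

View pics/top0.png

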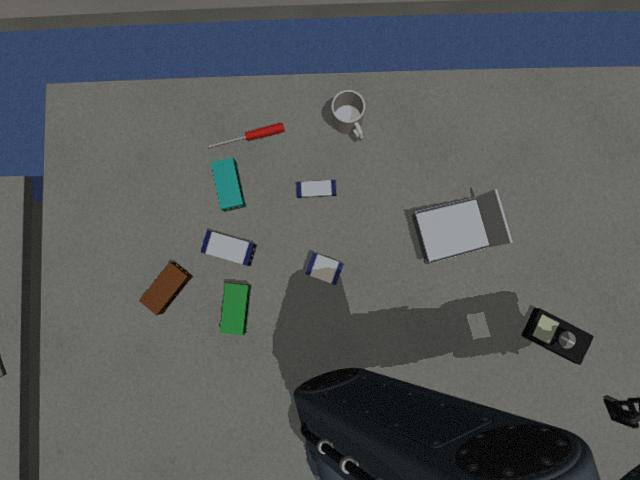

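The top view shows the long module at (229,247), the short one at (324,267) and the slim one at (316,188). The deck is at (452,230), with its backstop at about (500,217). "rotation" turns out to be a quaternion, so I'll fix that in the helper.

```bash
sed -i 's/np.array(p\["rotation"\]).T/rot(p["rotation"]).as_matrix().T/' h.py
python3 - <<'E'
from h import *
for n in ["top","side"]:
    p=viewer.grab_frame(n); cv2.imwrite(f"pics/{n}0.png",p["frame"]); C=cloud(p); np.savez(f"{n}0.npz",C=C,f=p["frame"],d=p["depth"])
    for t in ["long_module","short_module","slim_module","deck"]:
        for r in viewer.trace(p,t):
            m=r["pixels"]&(p["depth"]>0); P=C[m]
            print(n,t,round(r["confidence"],2),r["bbox"],np.median(P,0).round(3),np.percentile(P,98,axis=0).round(3),p["frame"][r["pixels"]].mean(0).round())
            if t!="deck" and n=="top":
                z=np.percentile(P[:,2],60); T=P[abs(P[:,2]-z)<.006]
                rc=cv2.minAreaRect((T[:,:2]*1000).astype(np.float32)); print("   top z",z.round(4),rc)
            if t=="deck" and n=="top":
                # fit deck plane
                b=None;rng=np.random.default_rng(0)
                for _ in range(300):
                    a=P[rng.choice(len(P),3,False)]; nn=np.cross(a[1]-a[0],a[2]-a[0]); l=np.linalg.norm(nn)
                    if l<1e-6: continue
                    nn/=l; nn*=np.sign(nn[2]); i=abs((P-a[0])@nn)<.003
                    if b is None or i.sum()>b.sum(): b=i
                Q=P[b]; c=Q.mean(0); nn=np.linalg.svd(Q-c)[2][2]; nn*=np.sign(nn[2])
                print("  plane",c.round(4),nn.round(4),np.degrees(np.arccos(nn[2])),len(Q)); np.savez("deck.npz",Q=Q,P=P)
E
```

```text
top long_module 0.81 [135.1, 264.5, 191.6, 313.5] [0.399 0.455 0.044] [0.457 0.508 0.049] [30. 51. 82.]
   top z 0.045 ((398.5235595703125, 460.55816650390625), (57.80868148803711, 123.27851104736328), 50.115089416503906)
top long_module 0.65 [210.0, 161.5, 248.4, 211.1] [0.653 0.298 0.045] [0.713 0.337 0.049] [113. 119.  41.]
   top z 0.0453 ((654.7891235351562, 302.2584228515625), (122.16386413574219, 58.16227722167969), 11.744928359985352)
top long_module 0.62 [223.3, 284.6, 249.3, 334.8] [0.345 0.283 0.045] [0.405 0.315 0.049] [ 59. 113.  46.]
   top z 0.0453 ((345.7183532714844, 286.2825622558594), (57.01726531982422, 121.28063201904297), 82.74610900878906)
top long_module 0.57 [198.4, 228.3, 260.1, 264.9] [0.493 0.298 0.045] [0.532 0.36  0.049] [135. 124. 121.]
   top z 0.0455 ((494.3228759765625, 301.530517578125), (122.32909393310547, 56.414955139160156), 72.62086486816406)
top short_module 0.68 [308.1, 251.3, 345.2, 281.1] [0.438 0.067 0.039] [0.468 0.105 0.043] [120. 112. 110.]
   top z 0.0397 ((438.5418395996094, 66.05365753173828), (79.09432983398438, 55.36377716064453), 
[... 715 characters left out ...]
] [0.344 0.31  0.045] [0.406 0.324 0.048] [ 56. 100.  50.]
side long_module 0.82 [243.4, 285.7, 320.8, 361.5] [0.488 0.324 0.045] [0.536 0.367 0.048] [112. 114. 114.]
side long_module 0.74 [268.2, 362.4, 359.7, 470.7] [0.391 0.478 0.045] [0.458 0.519 0.048] [43. 61. 89.]
side long_module 0.69 [151.5, 286.1, 235.4, 330.6] [0.648 0.322 0.042] [0.71  0.343 0.048] [ 99. 105.  47.]
side short_module 0.64 [326.8, 232.0, 371.5, 272.3] [0.435 0.088 0.036] [0.476 0.114 0.042] [87. 87. 88.]
side slim_module 0.85 [236.2, 233.4, 268.8, 269.3] [0.636 0.099 0.018] [0.659 0.135 0.02 ] [123. 127. 127.]
side deck 0.64 [319.4, 140.8, 367.8, 184.4] [ 0.541 -0.333  0.055] [ 0.606 -0.167  0.095] [128. 133. 135.]
```

View pics/side0.png

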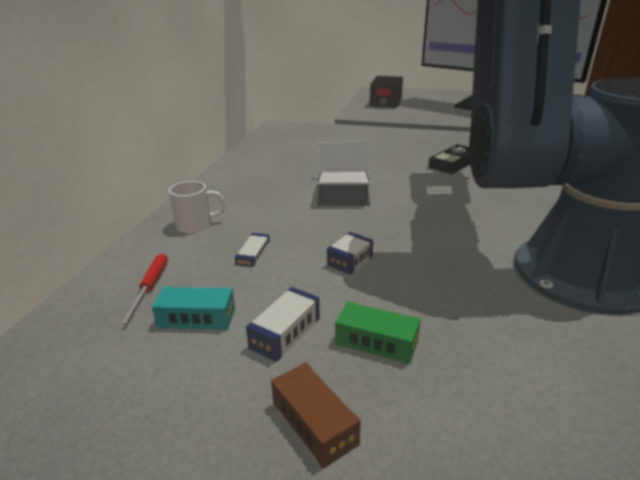

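The side view shows the long module at (284,323), the short one at (350,252) and the deck with its upright backstop at (343,170). Next I'll fit the deck frame.

```bash
cat >> h.py <<'E'
def rows(pos, yaw, tilt=0, n=8, zoff=0, st=None):
    """constant row that brings tool to pos; tool y level at angle yaw(deg); tool z = -(deck-like normal tilted by tilt about tool y)"""
    st=st or arm.get_state(); R0=rot(st["orientation"]).as_matrix(); p0=np.array(st["position"])
    a=np.radians(yaw); y=np.array([np.cos(a),np.sin(a),0]); up=np.array([-np.sin(a),np.cos(a),0])
    t=np.radians(tilt); z=-(np.cos(t)*np.array([0,0,1])-np.sin(t)*up)
    best=None
    for s in (1,-1):
        R1=np.stack([np.cross(s*y,z),s*y,z],1); w=R.from_matrix(R0.T@R1).as_rotvec()
        if best is None or np.linalg.norm(w)<np.linalg.norm(best[1]): best=(R1,w)
    w=best[1]; A=sum(R.from_rotvec(w*k/n).as_matrix() for k in range(n))
    d=np.linalg.solve(A,R0.T@(np.array(pos)-p0))
    print("n",n,"row",(d/.04).round(3),(np.degrees(w)/8/n).round(3),"total angle",np.degrees(np.linalg.norm(w)).round(2))
    print("  tool-frame gap mm",(R0.T@(np.array(pos)-p0)*1000).round(1))
def S():
    s=arm.get_state(); print(s["time_s"],s["position"].round(4),s["joints"].round(2),"F",s["ft_force"].round(1),"w",round(s["width"],4),round(s["grasp_force"],1))
E
python3 - <<'E'
from h import *
D=np.load("deck.npz"); Q=D["Q"]
S_=np.load("side0.npz")["C"]; T_=np.load("top0.npz")["C"]
for name,C in(("top",T_),("side",S_)):
  P=C.reshape(-1,3); P=P[(abs(P[:,0]-.53)<.12)&(P[:,1]>-.42)&(P[:,1]<-.13)&(P[:,2]>.008)&(P[:,2]<.13)]
  t=np.radians(15)
  for it,yaw in enumerate([14.]):
    for _ in range(6):
      a=np.radians(yaw); x=np.array([np.cos(a),np.sin(a),0]); up=np.array([-np.sin(a),np.cos(a),0])
      y=np.cos(t)*up+np.sin(t)*np.array([0,0,1]); z=np.cross(x,y)
      L=P@np.stack([x,y,z],1)
      # deck plane height
      h=np.median((Q@z)); 
      F=L[(L[:,2]>h+.012)&(L[:,2]<h+.075)]
      yb=np.median(F[:,1]); 
      for g in (.008,.005,.004):
        G=F[abs(F[:,1]-yb)<g]; k=np.polyfit(G[:,0],G[:,1],1); yb=np.polyval(k,np.median(G[:,0]))
      yaw+=np.degrees(np.arctan(k[0]))*.8
    dk=L[(abs(L[:,2]-h)<.004)]
    lo,hi=np.percentile(dk[:,0],[.5,99.5]); ymax=np.percentile(dk[:,1],99.5)
    rc=cv2.minAreaRect((Q[:,:2]*1000).astype(np.float32))
    xm=(lo+hi)/2; o=x*xm+y*yb+z*h
    print(name,"yaw",yaw,"n",len(G),"width",hi-lo,"ymax-yb",ymax-yb,"origin",o.round(4),"std",G[:,1].std())
E
```

```text
top yaw 13.44597048447699 n 908 width 0.12874214266558015 ymax-yb 0.17179284185463395 origin [ 0.5453 -0.3297  0.019 ] std 0.001221611596147625
side yaw 13.759393483877922 n 1010 width 0.12768744860113845 ymax-yb 0.17351730148237504 origin [ 0.5467 -0.3284  0.0193] std 0.0019782992232604928
```

```bash
python3 - <<'E'
from h import *
rows((.494,.3015,.16),-17.4,0,24)
E
```

```text
n 24 row [ 0.862 -0.39   0.094] [-0.    -0.    -0.276] total angle 53.07
  tool-frame gap mm [ 566.3 -669.    90.3]
```

```bash
python3 -m pendant '0.86 -0.39 0.05 0 0 -0.276 100;0.86 -0.39 0.05 0 0 -0.276 100;0.86 -0.39 0.05 0 0 -0.276 100;0.86 -0.39 0.05 0 0 -0.276 100;0.86 -0.39 0.05 0 0 -0.276 100;0.86 -0.39 0.05 0 0 -0.276 100;0.86 -0.39 0.05 0 0 -0.276 100;0.86 -0.39 0.05 0 0 -0.276 100' 40
python3 -m pendant '0.86 -0.39 0.05 0 0 -0.276 100;0.86 -0.39 0.05 0 0 -0.276 100;0.86 -0.39 0.05 0 0 -0.276 100;0.86 -0.39 0.05 0 0 -0.276 100;0.86 -0.39 0.05 0 0 -0.276 100;0.86 -0.39 0.05 0 0 -0.276 100;0.86 -0.39 0.05 0 0 -0.276 100;0.86 -0.39 0.05 0 0 -0.276 100'
python3 -c "
from h import *
S(); rows((.494,.3015,.12),-17.4,0,8)"
```

```text
time_s: 1.55
position: [0.3712, -0.2813, 0.2343]
orientation: [0.0, 0.948, 0.319, 0.0]
ft_force: [0.1, -1.1, 0.0]
width: 0.0852
grasp_force: 0.0
time_s: 2.55
position: [0.4773, 0.0005, 0.2183]
orientation: [0.0, 0.887, 0.461, 0.0]
ft_force: [1.8, -0.3, -0.0]
width: 0.0853
grasp_force: 0.0
2.55 [0.4773 0.0005 0.2183] [-0.1   0.26  1.87 -0.    1.01  0.52] F [ 1.8 -0.3 -0. ] w 0.0853 0.0
n 8 row [ 0.863 -0.387  0.307] [ 0.    -0.    -0.276] total angle 17.67
  tool-frame gap mm [ 255.9 -159.3   98.3]
```

```bash
python3 -m pendant '0.9 -0.4 0.3 0 0 -0.3 100;0.9 -0.4 0.3 0 0 -0.3 100;0.9 -0.4 0.3 0 0 -0.3 100;0.9 -0.4 0.3 0 0 -0.3 100;0.9 -0.4 0.3 0 0 -0.3 100;0.9 -0.4 0.3 0 0 -0.3 100;0.9 -0.4 0.3 0 0 -0.3 100;0.4 -0.2 0.3 0 0 -0.1 100'
python3 - <<'E'
from h import *
S(); rows((.494,.3015,.027),-17.4,0,7)
p=viewer.grab_frame("top"); C=cloud(p)
for r in viewer.trace(p,"short_module")[:2]: print(r["bbox"],r["confidence"])
s=arm.get_state(); p=viewer.grab_frame("wrist"); C=cloud(p,s)
for r in viewer.trace(p,"long_module"):
    P=C[r["pixels"]&(p["depth"]>0)]; z=np.percentile(P[:,2],60); T=P[abs(P[:,2]-z)<.005]
    print(r["confidence"],r["bbox"],z,cv2.minAreaRect((T[:,:2]*1000).astype(np.float32)),p["frame"][r["pixels"]].mean(0).round())
E
```

```text
time_s: 3.55
position: [0.4933, 0.2927, 0.1218]
orientation: [0.0, 0.806, 0.592, 0.0]
ft_force: [0.3, -0.5, -0.8]
width: 0.0857
grasp_force: 0.0
3.55 [0.4933 0.2927 0.1218] [0.45 0.55 1.69 0.   0.89 0.76] F [ 0.3 -0.5 -0.8] w 0.0857 0.0
n 7 row [ 0.031 -0.007  0.339] [ 0.    -0.    -0.001] total angle 0.04
  tool-frame gap mm [ 8.5 -1.9 94.8]
[307.7, 251.5, 342.2, 282.1] 0.61
0.95 [248.9, 115.7, 373.9, 346.2] 0.045816194100240716 ((495.470703125, 303.03997802734375), (120.5540542602539, 56.958587646484375), 72.66362762451172) [160. 155. 156.]
0.89 [0.0, 0.0, 177.4, 90.7] 0.0454550464341686 ((418.45367431640625, 437.21392822265625), (43.45207214355469, 63.950836181640625), 50.388877868652344) [ 32.  66. 107.]
0.71 [462.8, 52.4, 640.0, 251.4] 0.04564052175701182 ((636.7076416015625, 299.55792236328125), (83.3705825805664, 57.829952239990234), 11.360047340393066) [136. 144.  17.]
0.57 [0.2, 246.1, 201.7, 391.8] 0.045381011973949725 ((347.2693786621094, 288.67620849609375), (56.915794372558594, 122.68864440917969), 83.45835876464844) [ 43. 100.  28.]
```

```bash
python3 -m pendant '0.1 -0.02 0.6 0 0 0 100;0.1 -0.02 0.6 0 0 0 100;0.06 0 0.5 0 0 0 100;0 0 0.4 0 0 0 100;0 0 0.27 0 0 0 100;0 0 0 0 0 0 100;0 0 0 0 0 0 0;0 0 0 0 0 0 0' 50
python3 -m pendant '0 0 0 0 0 0 0;0 0 0 0 0 0 0;0 0 0 0 0 0 0;0 0 0 0 0 0 0;0 0 -0.1 0 0 0 0;0 0 -0.4 0 0 0 0;0 0 -0.9 0 0 0 0;0 0 -0.9 0 0 0 0'
python3 -c "
from h import *
S()
x=np.array([np.cos(np.radians(13.7)),np.sin(np.radians(13.7)),0]);up=np.array([-x[1],x[0],0]);c,s=np.cos(np.radians(15)),np.sin(np.radians(15))
y=c*up+[0,0,s];z=np.cross(x,y);o=np.array([.5458,-.3293,.02])
print(o+y*.075+z*.110)
rows(o+y*.075+z*.110,13.7,15,20)"
```

```text
time_s: 4.75
position: [0.4954, 0.3017, 0.0283]
orientation: [0.0, 0.807, 0.591, 0.0]
ft_force: [-0.8, 0.1, 4.1]
width: 0.0555
grasp_force: 55.0
time_s: 5.75
position: [0.4948, 0.3014, 0.1211]
orientation: [-0.0, 0.807, 0.591, -0.0]
ft_force: [-0.0, 0.2, -6.2]
width: 0.0554
grasp_force: 55.5
5.75 [0.4948 0.3014 0.1211] [ 0.47  0.56  1.68 -0.    0.9   0.77] F [-0.   0.2 -6.2] w 0.0554 55.5
[ 0.5353852  -0.28657677  0.14566327]
n 20 row [-0.733  0.086 -0.124] [ 0.025  0.091 -0.194] total angle 34.58
  tool-frame gap mm [-548.4  215.9  -24.5]
```

```bash
python3 -m pendant '-0.5 0.06 -0.3 0.025 0.091 -0.194 0;-0.73 0.09 -0.3 0.025 0.091 -0.194 0;-0.73 0.09 -0.3 0.025 0.091 -0.194 0;-0.73 0.09 -0.2 0.025 0.091 -0.194 0;-0.73 0.09 -0.2 0.025 0.091 -0.194 0;-0.73 0.09 -0.15 0.025 0.091 -0.194 0;-0.73 0.09 -0.15 0.025 0.091 -0.194 0;-0.73 0.09 -0.12 0.025 0.091 -0.194 0'
cat >> h.py <<'E'
x=np.array([np.cos(np.radians(13.7)),np.sin(np.radians(13.7)),0]);up=np.array([-x[1],x[0],0])
y=np.cos(np.radians(15))*up+[0,0,np.sin(np.radians(15))];z=np.cross(x,y);o=np.array([.5458,-.3293,.02])
def D(a,b,c): return o+x*a+y*b+z*c
E
python3 -c "
from h import *
S();rows(D(0,.075,.11),13.7,15,12)"
```

```text
time_s: 6.75
position: [0.4757, 0.0735, 0.1784]
orientation: [-0.041, 0.737, 0.674, 0.033]
ft_force: [-0.8, 1.8, -7.9]
width: 0.0553
grasp_force: 55.7
6.75 [0.4757 0.0735 0.1784] [0.   0.32 1.9  0.13 0.93 0.01] F [-0.8  1.8 -7.9] w 0.0553 55.7
n 12 row [-0.761  0.079 -0.068] [ 0.026  0.092 -0.193] total angle 20.7
  tool-frame gap mm [-354.9   91.4   -5.7]
```

```bash
python3 -m pendant '-0.76 0.08 -0.07 0.026 0.092 -0.193 0;-0.76 0.08 -0.07 0.026 0.092 -0.193 0;-0.76 0.08 -0.07 0.026 0.092 -0.193 0;-0.76 0.08 -0.07 0.026 0.092 -0.193 0;-0.76 0.08 -0.07 0.026 0.092 -0.193 0;-0.76 0.08 -0.07 0.026 0.092 -0.193 0;-0.76 0.08 -0.07 0.026 0.092 -0.193 0;-0.76 0.08 -0.07 0.026 0.092 -0.193 0'
python3 -c "
from h import *
S();rows(D(0,.075,.11),13.7,15,7)"
```

```text
time_s: 7.75
position: [0.5029, -0.1696, 0.1635]
orientation: [-0.082, 0.656, 0.747, 0.065]
ft_force: [0.0, -0.1, -6.3]
width: 0.0552
grasp_force: 55.7
7.75 [ 0.5029 -0.1696  0.1635] [-0.49  0.48  1.72  0.19  1.09 -0.72] F [ 0.  -0.1 -6.3] w 0.0552 55.7
n 7 row [-0.435  0.041 -0.038] [ 0.015  0.052 -0.111] total angle 6.93
  tool-frame gap mm [-121.2   17.3   -7.8]
```

```bash
python3 -m pendant '-0.6 0.05 -0.05 0.015 0.052 -0.111 0;-0.6 0.05 -0.05 0.015 0.052 -0.111 0;-0.5 0.05 -0.05 0.015 0.052 -0.111 0;-0.5 0.05 -0.04 0.015 0.052 -0.111 0;-0.4 0.04 -0.03 0.015 0.052 -0.111 0;-0.3 0.03 -0.03 0.015 0.052 -0.111 0;-0.14 0.02 0 0.015 0.052 -0.111 0;0 0 0 0 0 0 0'
python3 - <<'E'
from h import *
S();rows(D(0,.075,.11),13.7,15,1)
for n in ["side","top"]:
    p=viewer.grab_frame(n); cv2.imwrite(f"pics/{n}1.png",p["frame"][100:300,200:500] if n=="side" else p["frame"])
    C=cloud(p)
    for r in viewer.trace(p,"long_module")+viewer.trace(p,"short_module"):
        if (np.median(C[r["pixels"]],0)[1]<0.1): print(n,r["confidence"],r["bbox"])
E
```

```text
time_s: 8.75
position: [0.534, -0.2856, 0.1448]
orientation: [-0.103, 0.613, 0.779, 0.08]
ft_force: [0.5, 0.6, -7.0]
width: 0.0554
grasp_force: 55.7
8.75 [ 0.534  -0.2856  0.1448] [-0.64  0.65  1.47  0.18  1.23 -0.95] F [ 0.5  0.6 -7. ] w 0.0554 55.7
n 1 row [-0.025  0.029 -0.03 ] [-0.003 -0.002 -0.009] total angle 0.08
  tool-frame gap mm [-1.   1.1 -1.2]
side 0.68 [330.3, 123.9, 360.9, 143.9]
side 0.81 [326.7, 231.6, 372.1, 272.4]
top 0.75 [447.4, 208.4, 496.4, 238.9]
top 0.7 [307.8, 252.1, 344.9, 282.1]
```

View pics/side1.png

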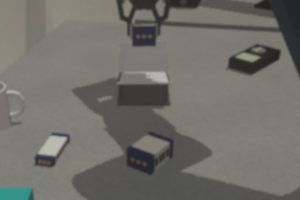

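```bash
python3 -m pendant '0 0.025 0.4 0 0 0 0;0 0 0.5 0 0 0 0;0 0 0.4 0 0 0 0;-0.1 0 0.3 0 0 0 0;-0.1 0 0.15 0 0 0 0;-0.1 0 0.05 0 0 0 0;0 0 0 0 0 0 0;0 0 0 0 0 0 0'
python3 -c "
from h import *
S();rows(D(0,.060,.028),13.7,15,1)"
```

```text
time_s: 10.05
position: [0.5334, -0.2788, 0.0727]
orientation: [-0.102, 0.613, 0.779, 0.08]
ft_force: [0.3, -0.1, -6.0]
width: 0.0553
grasp_force: 55.7
10.05 [ 0.5334 -0.2788  0.0727] [-0.63  0.74  1.51  0.19  1.1  -0.97] F [ 0.3 -0.1 -6. ] w 0.0553 55.7
n 1 row [-0.097  0.002  0.236] [ 0.002  0.004 -0.01 ] total angle 0.09
  tool-frame gap mm [-3.9  0.1  9.4]
```

```bash
python3 -m pendant '0 0 0.08 0 0 0 0;0 0 0.08 0 0 0 0;-0.03 0 0 0 0 0 0;-0.03 0 0 0 0 0 0;-0.03 0 0 0 0 0 0;-0.02 0 0 0 0 0 0;0 0 0 0 0 0 0;0 0 0 0 0 0 0'
python3 -c "
from h import *
S();rows(D(0,.060,.028),13.7,15,1)"
```

```text
time_s: 11.05
position: [0.5338, -0.2808, 0.0651]
orientation: [-0.103, 0.613, 0.779, 0.081]
ft_force: [-0.4, 4.4, -1.8]
width: 0.0551
grasp_force: 56.0
11.05 [ 0.5338 -0.2808  0.0651] [-0.63  0.76  1.51  0.19  1.09 -0.97] F [-0.4  4.4 -1.8] w 0.0551 56.0
n 1 row [0.001 0.004 0.066] [-0.002 -0.004 -0.01 ] total angle 0.09
  tool-frame gap mm [0.1 0.2 2.6]
```

```bash
python3 -m pendant '0 0 0.02 0 0 0 0;0 0 0.02 0 0 0 0;0 0 0.01 0 0 0 0;0 0 0 0 0 0 0;0 0 0 0 0 0 0;0 0 0 0 0 0 0;0 0 0 0 0 0 0;0 0 0 0 0 0 0'
python3 -c "
from h import *
S();rows(D(0,.060,.028),13.7,15,1)"
```

```text
time_s: 12.05
position: [0.5337, -0.2803, 0.0631]
orientation: [-0.103, 0.613, 0.779, 0.081]
ft_force: [-2.3, 4.7, -3.0]
width: 0.0554
grasp_force: 56.1
12.05 [ 0.5337 -0.2803  0.0631] [-0.63  0.76  1.51  0.19  1.09 -0.97] F [-2.3  4.7 -3. ] w 0.0554 56.1
n 1 row [0.001 0.004 0.015] [-0.002 -0.004 -0.01 ] total angle 0.08
  tool-frame gap mm [0.1 0.2 0.6]
```

```bash
python3 -m pendant '0 0 0.02 0 0 0 0;0 0 0.02 0 0 0 0;0 0 0 0 0 0 0;0 0 0 0 0 0 0;0 0 0 0 0 0 0;0 0 0 0 0 0 0;0 0 0 0 0 0 0;0 0 0 0 0 0 0'
python3 -c "
from h import *
S();rows(D(0,.060,.028),13.7,15,1)"
```

```text
time_s: 13.05
position: [0.5337, -0.2802, 0.0627]
orientation: [-0.103, 0.613, 0.779, 0.081]
ft_force: [-4.2, 5.0, 9.0]
width: 0.0555
grasp_force: 57.3
13.05 [ 0.5337 -0.2802  0.0627] [-0.63  0.76  1.51  0.19  1.08 -0.97] F [-4.2  5.   9. ] w 0.0555 57.3
n 1 row [0.001 0.003 0.004] [-0.    -0.001 -0.009] total angle 0.07
  tool-frame gap mm [0.1 0.1 0.2]
```

```bash
python3 -m pendant '0 0 -0.01 0 0 0 20;0 0 0 0 0 0 60;0 0 0 0 0 0 75;0 0 0 0 0 0 85;0 0 0 0 0 0 90;0 0 0 0 0 0 90;0 0 -0.3 0 0 0 90;0 0 -0.6 0 0 0 90'
python3 - <<'E'
from h import *
S(); s=arm.get_state(); p=viewer.grab_frame("wrist"); C=cloud(p,s); cv2.imwrite("pics/w2.png",p["frame"])
B=np.stack([x,y,z],1); L=(C-o)@B
m=(p["depth"]>0)&(abs(L[...,2]-.046)<.006)&(abs(L[...,0])<.09)&(L[...,1]>-.02)&(L[...,1]<.18)
print(cv2.minAreaRect((L[m][:,:2]*1000).astype(np.float32)),np.median(L[m][:,2]),np.percentile(L[m],[1,99],axis=0).round(4))
E
```

```text
time_s: 14.05
position: [0.5357, -0.2893, 0.0971]
orientation: [-0.103, 0.613, 0.779, 0.08]
ft_force: [0.5, -1.1, 0.3]
width: 0.077
grasp_force: 0.0
14.05 [ 0.5357 -0.2893  0.0971] [-0.64  0.72  1.48  0.18  1.15 -0.97] F [ 0.5 -1.1  0.3] w 0.077 0.0
((0.8680801391601562, 60.13617706298828), (122.29627227783203, 104.01190948486328), 89.8843765258789) 0.04554220069952568 [[-0.0384  0.0002  0.042 ]
 [ 0.0393  0.1208  0.0491]]
```

View pics/w2.png

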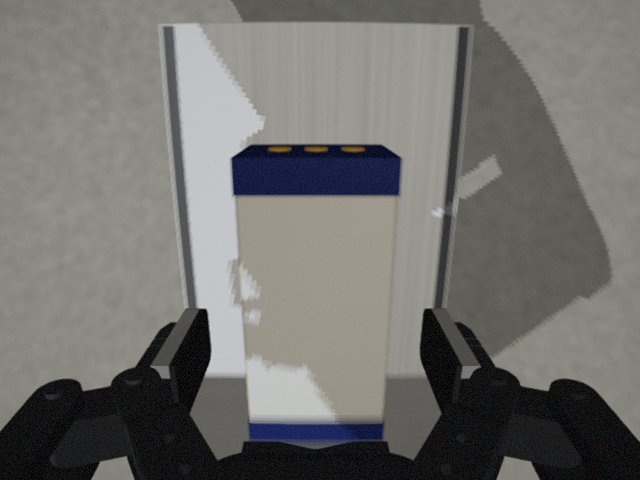

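The long module is centred, with both margins alike (centre at column 316, against 318 for the deck). Its far end is at y≈0.120, so it is flush with the backstop. Next is the short module.

```bash
python3 -m pendant '0 0 -0.9 0 0 0 90;0 0 -0.9 0 0 0 90;0 0 -0.6 0 0 0 100;0.6 0 -0.2 0 0 0 100;0.8 0 0 -0.04 -0.15 0.4 100;0.9 0 0 -0.04 -0.15 0.4 100;0.9 0 0 -0.04 -0.15 0.4 100;0.9 0 0 -0.04 -0.15 0.4 100'
python3 -c "
from h import *
S();rows((.4385,.066,.13),-19.85,0,8)"
```

```text
time_s: 15.1
position: [0.5164, -0.1575, 0.2359]
orientation: [-0.071, 0.701, 0.708, 0.051]
ft_force: [0.3, -0.8, -0.2]
width: 0.0857
grasp_force: 0.0
15.1 [ 0.5164 -0.1575  0.2359] [-0.45  0.39  1.64  0.15  1.21 -0.52] F [ 0.3 -0.8 -0.2] w 0.0857 0.0
n 8 row [ 0.625 -0.335  0.4  ] [-0.051 -0.149  0.319] total angle 22.76
  tool-frame gap mm [202.5 -72.3 144.9]
```

```bash
python3 -m pendant '0.67 -0.32 0.35 -0.051 -0.149 0.319 100;0.67 -0.32 0.4 -0.051 -0.149 0.319 100;0.67 -0.32 0.4 -0.051 -0.149 0.319 100;0.67 -0.32 0.4 -0.051 -0.149 0.319 100;0.63 -0.34 0.4 -0.051 -0.149 0.319 100;0.6 -0.34 0.4 -0.051 -0.149 0.319 100;0.6 -0.34 0.4 -0.051 -0.149 0.319 100;0.5 -0.32 0.35 -0.051 -0.149 0.319 100'
python3 - <<'E'
from h import *
viewer.grab_frame("wrist")
S(); s=arm.get_state(); p=viewer.grab_frame("wrist"); C=cloud(p,s)
for r in viewer.trace(p,"short_module"):
    P=C[r["pixels"]&(p["depth"]>0)]; zz=np.percentile(P[:,2],60); T=P[abs(P[:,2]-zz)<.005]
    print(r["confidence"],r["bbox"],zz,cv2.minAreaRect((T[:,:2]*1000).astype(np.float32)))
rows((.4385,.066,.025),-19.85,0,1)
E
```

```text
time_s: 16.1
position: [0.4391, 0.066, 0.1344]
orientation: [-0.0, 0.818, 0.575, 0.0]
ft_force: [-0.0, -0.7, -0.3]
width: 0.0852
grasp_force: 0.0
16.15 [0.4376 0.0677 0.1329] [0.05 0.34 2.02 0.   0.78 0.4 ] F [-2.1  0.3 -2.7] w 0.0854 0.0
0.85 [264.6, 167.3, 377.9, 319.7] 0.039859837173789256 ((439.16094970703125, 67.07603454589844), (81.56928253173828, 56.55009460449219), 68.48018646240234)
n 1 row [-2.000e-03 -8.000e-03  2.734e+00] [-0.013 -0.007  0.03 ] total angle 0.27
  tool-frame gap mm [-1.000e-01 -3.000e-01  1.094e+02]
```

```bash
python3 -m pendant '0 0.03 0.7 0 0 0.1 100;0 0 0.7 0 0 0 100;0 0 0.6 0 0 0 100;0 0 0.45 0 0 0 100;0 0 0.23 0 0 0 100;0 0 0 0 0 0 100;0 0 0 0 0 0 0;0 0 0 0 0 0 0' 50
python3 -m pendant '0 0 0 0 0 0 0;0 0 0 0 0 0 0;0 0 0 0 0 0 0;0 0 0 0 0 0 0;0 0 -0.1 0 0 0 0;0 0 -0.4 0 0 0 0;0 0 -0.9 0 0 0 0;0 0 -0.9 0 0 0 0'
python3 -c "
from h import *
S();rows(D(0,.058,.15),13.7,15,14)"
```

```text
time_s: 17.25
position: [0.4404, 0.0649, 0.0279]
orientation: [-0.001, 0.822, 0.57, 0.0]
ft_force: [-3.0, -0.6, 7.8]
width: 0.0556
grasp_force: 50.8
time_s: 18.25
position: [0.4401, 0.0648, 0.1209]
orientation: [-0.001, 0.822, 0.57, 0.0]
ft_force: [1.5, 0.3, -2.7]
width: 0.0555
grasp_force: 54.4
18.25 [0.4401 0.0648 0.1209] [0.04 0.36 2.03 0.   0.75 0.4 ] F [ 1.5  0.3 -2.7] w 0.0555 54.4
n 14 row [-0.65   0.236 -0.19 ] [ 0.039  0.129 -0.304] total angle 37.26
  tool-frame gap mm [-317.6  227.5  -59.6]
```

```bash
python3 -m pendant '-0.4 0.15 -0.5 0.039 0.129 -0.304 0;-0.6 0.24 -0.5 0.039 0.129 -0.304 0;-0.65 0.24 -0.5 0.039 0.129 -0.304 0;-0.65 0.24 -0.4 0.039 0.129 -0.304 0;-0.65 0.24 -0.3 0.039 0.129 -0.304 0;-0.65 0.24 -0.2 0.039 0.129 -0.304 0;-0.65 0.24 -0.2 0.039 0.129 -0.304 0;-0.65 0.24 -0.2 0.039 0.129 -0.304 0'
python3 -c "
from h import *
S();rows(D(0,.058,.15),13.7,15,8)"
```

```text
time_s: 19.25
position: [0.4727, -0.147, 0.2175]
orientation: [-0.059, 0.711, 0.699, 0.047]
ft_force: [1.4, 0.9, -3.5]
width: 0.055
grasp_force: 54.6
19.25 [ 0.4727 -0.147   0.2175] [-0.46  0.32  1.79  0.14  1.12 -0.51] F [ 1.4  0.9 -3.5] w 0.055 54.6
n 8 row [-0.55   0.167  0.007] [ 0.03   0.097 -0.226] total angle 15.89
  tool-frame gap mm [-168.1   72.2   11.2]
```

```bash
python3 -m pendant '-0.65 0.19 0 0.034 0.11 -0.258 0;-0.65 0.19 0 0.034 0.11 -0.258 0;-0.65 0.19 0 0.034 0.11 -0.258 0;-0.65 0.19 0 0.034 0.11 -0.258 0;-0.6 0.19 0 0.034 0.11 -0.258 0;-0.5 0.17 0 0.034 0.11 -0.258 0;-0.3 0.1 0 0.034 0.11 -0.258 0;0 0 0 0 0 0 0'
python3 -c "
from h import *
S();rows(D(0,.046,.078),13.7,15,1)"
```

```text
time_s: 20.25
position: [0.5332, -0.2987, 0.1853]
orientation: [-0.102, 0.614, 0.779, 0.08]
ft_force: [-0.6, 0.2, -2.3]
width: 0.0552
grasp_force: 54.6
20.25 [ 0.5332 -0.2987  0.1853] [-0.65  0.62  1.42  0.17  1.31 -0.95] F [-0.6  0.2 -2.3] w 0.0552 54.6
n 1 row [-0.707  0.127  1.831] [ 0.002  0.008 -0.023] total angle 0.2
  tool-frame gap mm [-28.3   5.1  73.2]
```

```bash
python3 -m pendant '-0.25 0.06 0.2 0 0 -0.02 0;-0.25 0.06 0.4 0 0 0 0;-0.15 0 0.4 0 0 0 0;-0.05 0 0.35 0 0 0 0;0 0 0.2 0 0 0 0;0 0 0.1 0 0 0 0;0 0 0 0 0 0 0;0 0 0 0 0 0 0'
python3 - <<'E'
from h import *
S();rows(D(0,.038,.074),13.7,15,1)
p=viewer.grab_frame("side"); cv2.imwrite("pics/side3.png",cv2.resize(p["frame"][80:230,250:450],None,fx=3,fy=3))
E
```

```text
time_s: 21.25
position: [0.5406, -0.3071, 0.1145]
orientation: [-0.102, 0.612, 0.78, 0.08]
ft_force: [0.0, 0.1, -2.8]
width: 0.0549
grasp_force: 54.6
21.25 [ 0.5406 -0.3071  0.1145] [-0.66  0.72  1.43  0.17  1.2  -0.98] F [ 0.   0.1 -2.8] w 0.0549 54.6
n 1 row [-0.211 -0.005  0.285] [0.006 0.013 0.003] total angle 0.11
  tool-frame gap mm [-8.5 -0.2 11.4]
```

View pics/side3.png

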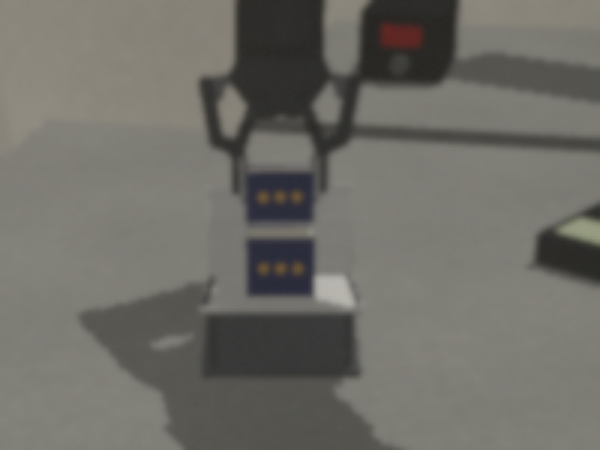

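The short module (280,197) hangs aligned just above the long one (280,267). I'll lower most of the way, then creep toward the backstop.

```bash
python3 -m pendant '-0.05 0 0.08 0 0 0 0;-0.05 0 0.08 0 0 0 0;-0.04 0 0.04 0 0 0 0;-0.03 0 0 0 0 0 0;-0.02 0 0 0 0 0 0;-0.01 0 0 0 0 0 0;0 0 0 0 0 0 0;0 0 0 0 0 0 0'
python3 -c "
from h import *
S();rows(D(0,.038,.074),13.7,15,1)"
```

```text
time_s: 22.3
position: [0.5415, -0.3118, 0.1043]
orientation: [-0.103, 0.612, 0.78, 0.081]
ft_force: [-2.1, 5.1, -0.6]
width: 0.0556
grasp_force: 54.8
22.3 [ 0.5415 -0.3118  0.1043] [-0.66  0.74  1.42  0.17  1.19 -0.98] F [-2.1  5.1 -0.6] w 0.0556 54.8
n 1 row [-0.031 -0.     0.07 ] [-0.002 -0.004  0.001] total angle 0.03
  tool-frame gap mm [-1.2 -0.   2.8]
```

```bash
python3 -m pendant '0 0 0.02 0 0 0 0;0 0 0.02 0 0 0 0;0 0 0.015 0 0 0 0;0 0 0 0 0 0 0;0 0 0 0 0 0 0;0 0 0 0 0 0 0;0 0 0 0 0 0 0;0 0 0 0 0 0 0'
python3 -c "
from h import *
S();rows(D(0,.038,.074),13.7,15,1)"
```

```text
time_s: 23.3
position: [0.5416, -0.3112, 0.1025]
orientation: [-0.103, 0.612, 0.78, 0.081]
ft_force: [-0.8, 5.1, 1.6]
width: 0.0552
grasp_force: 55.0
23.3 [ 0.5416 -0.3112  0.1025] [-0.66  0.74  1.43  0.17  1.19 -0.98] F [-0.8  5.1  1.6] w 0.0552 55.0
n 1 row [-0.031 -0.005  0.021] [ 0.002 -0.002  0.002] total angle 0.03
  tool-frame gap mm [-1.3 -0.2  0.8]
```

```bash
python3 -m pendant '0 0 0.015 0 0 0 0;0 0 0.015 0 0 0 0;0 0 0 0 0 0 0;0 0 0 0 0 0 0;0 0 0 0 0 0 0;0 0 0 0 0 0 0;0 0 0 0 0 0 0;0 0 0 0 0 0 0'
python3 -c "
from h import *
S();rows(D(0,.038,.074),13.7,15,1)"
```

```text
time_s: 24.3
position: [0.5416, -0.311, 0.1014]
orientation: [-0.103, 0.612, 0.78, 0.081]
ft_force: [-1.4, 6.1, 2.1]
width: 0.0552
grasp_force: 55.1
24.3 [ 0.5416 -0.311   0.1014] [-0.66  0.74  1.43  0.18  1.19 -0.98] F [-1.4  6.1  2.1] w 0.0552 55.1
n 1 row [-0.031 -0.006 -0.006] [ 0.003 -0.001  0.002] total angle 0.03
  tool-frame gap mm [-1.2 -0.2 -0.2]
```

```bash
python3 -m pendant '0 0 0.015 0 0 0 0;0 0 0.01 0 0 0 0;0 0 0 0 0 0 0;0 0 0 0 0 0 0;0 0 0 0 0 0 0;0 0 0 0 0 0 0;0 0 0 0 0 0 0;0 0 0 0 0 0 0'
python3 -c "
from h import *
S();rows(D(0,.038,.074),13.7,15,1)"
```

```text
time_s: 25.3
position: [0.5416, -0.311, 0.1014]
orientation: [-0.102, 0.612, 0.78, 0.081]
ft_force: [-4.1, 6.6, 9.8]
width: 0.055
grasp_force: 56.0
25.3 [ 0.5416 -0.311   0.1014] [-0.66  0.74  1.43  0.18  1.19 -0.98] F [-4.1  6.6  9.8] w 0.055 56.0
n 1 row [-0.03  -0.006 -0.006] [0.005 0.002 0.003] total angle 0.05
  tool-frame gap mm [-1.2 -0.3 -0.2]
```

Contact with the long module is made. Release and retreat.

```bash
python3 -m pendant '0 0 -0.01 0 0 0 20;0 0 0 0 0 0 60;0 0 0 0 0 0 75;0 0 0 0 0 0 85;0 0 0 0 0 0 90;0 0 0 0 0 0 90;0 0 -0.3 0 0 0 90;0 0 -0.6 0 0 0 90'
python3 -m pendant '0 0 -0.6 0 0 0 90;0 0 -0.8 0 0 0 90;0.6 0 -0.5 0 0 0 90;0.8 0 0 0 0 0 90;0.4 0 0 0 0 0 90;0 0 0 0 0 0 90;0 0 0 0 0 0 90;0 0 0 0 0 0 90'
python3 - <<'E'
from h import *
S(); s=arm.get_state(); p=viewer.grab_frame("wrist"); C=cloud(p,s); cv2.imwrite("pics/w4.png",p["frame"])
L=(C-o)@np.stack([x,y,z],1)
for h,w in((.086,.032),(.046,.032)):
    m=(p["depth"]>0)&(abs(L[...,2]-h)<.005)&(abs(L[...,0])<w)&(L[...,1]>-.01)&(L[...,1]<.18)
    if m.sum()>50: print(h,m.sum(),np.percentile(L[m],[1,50,99],axis=0).round(4).tolist(),cv2.minAreaRect((L[m][:,:2]*1000).astype(np.float32)))
E
```

```text
time_s: 26.3
position: [0.5435, -0.3205, 0.1355]
orientation: [-0.103, 0.612, 0.78, 0.08]
ft_force: [-0.1, 0.3, -0.2]
width: 0.0771
grasp_force: 0.0
time_s: 27.3
position: [0.5318, -0.2726, 0.2266]
orientation: [-0.102, 0.613, 0.78, 0.08]
ft_force: [-0.0, -0.4, 0.9]
width: 0.0769
grasp_force: 0.0
27.3 [ 0.5318 -0.2726  0.2266] [-0.62  0.55  1.43  0.17  1.37 -0.91] F [-0.  -0.4  0.9] w 0.0769 0.0
0.086 10310 [[-0.0262, 0.0017, 0.0825], [0.0014, 0.0451, 0.0856], [0.0286, 0.081, 0.0871]] ((1.0851974487304688, 41.008399963378906), (56.91136169433594, 81.62334442138672), 0.07652927935123444)
0.046 5271 [[-0.0264, 0.0805, 0.0427], [0.0008, 0.1012, 0.0456], [0.0287, 0.1209, 0.0499]] ((-0.6301975250244141, 60.41485595703125), (123.27127075195312, 57.71394729614258), 87.7004623413086)
```

View pics/w4.png

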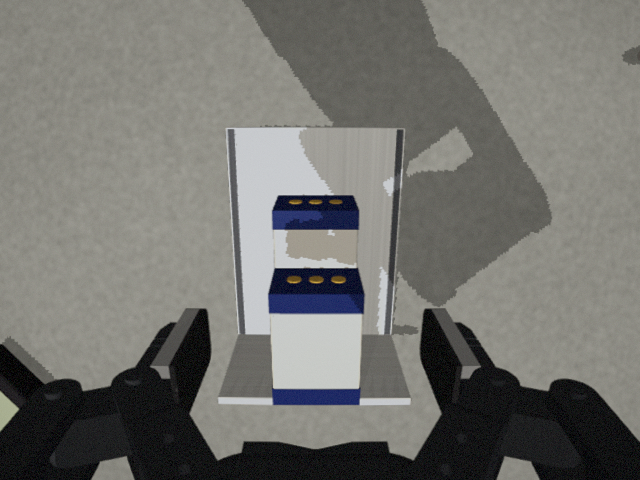

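The short module (316,340) sits square on the long one (316,240). Both measure flush with the backstop to within about 1 mm, and the gripper is clear, so I'm handing in.

```bash
python3 -c "
from station import arm
print(arm.hand_in())"
```

```text
the job is handed in; nothing more can be done
None
```

I stacked both modules on the deck, long one below and short one on top, mid-width and flush with the backstop to within about 1 mm by camera, then released them, left the slim module alone and handed in at about 27 s.

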